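# Strip the marking-out set-up and put each piece back

### The job

The marking-out is finished: take the stack on the granite plate apart from the top, one piece at a time, and put each piece away before lifting the next. Lay the brass shaft in the white V-cradles of the blue rack, then set the V-block in the red-floored foam recess, the drilled 1-2-3 block in the yellow one and the cast-iron riser in the green one, each lying flat on the recess floor the same way up as it was in the stack. Set the pieces down without dropping them, and leave the punch cup and the black case where they are.

Things in the scene. Friction and masses are not known exactly. Their poses are not given: they have to be found in the camera images.
- shaft: Turned brass shaft, lying level in the groove of the V-block on top of the stack: middle part 28 mm diameter and 60 mm long with a band of blue marking dye round it, and at each end a journal 20 mm in diameter and 15 mm long (90 mm overall, both ends alike, about 0.35 kg). Origin at its centre, on its axis; x runs along the axis. In the V-block its axis is 7.8 mm above the V-block's top.
- vblock: Dark grey steel V-block, 55 mm long (x), 46 mm wide (y), 36 mm high (about 0.5 kg), lying on the 1-2-3 block. V-groove at 90 degrees along x in its top, 24 mm wide at the mouth and 12 mm deep, leaving flat lands 11 mm wide on either side. Origin at the centre of its underside, z up.
- block: Bright 1-2-3 block with a pattern of dark drilled holes, 75 mm long (x), 50 mm wide (y), 25 mm high (about 0.6 kg), lying flat on the riser. Origin at the centre of its underside, z up.
- riser: Cast-iron riser at the bottom of the stack, dark metal with green painted panels on its sides and a green stripe near each end of its top; 100 mm long (x), 55 mm wide (y), 25 mm high (about 0.75 kg). Origin at the centre of its underside, z up. It stands on a fixed black granite plate, 250 x 200 mm, whose top is 50 mm above the worktop; the stack stands somewhere on that plate. The long sides of the four pieces are roughly parallel.
- rack: Place of the shaft: fixed blue rack with two white V-cradles, the base 104 mm (x) by 66 mm (y) and 10 mm thick. The cradles are 8 mm thick, centred 20 mm either side of the middle along x, with 90 degree grooves along x, 32 mm wide at the mouth, tops 34 mm above the worktop. Origin at the centre of the underside, on the worktop. A seated shaft has its axis along x, 37.8 mm above the origin.
- nest_vblock: Place of the V-block: fixed black foam insert with a red-floored recess 73 mm (x) by 64 mm (y), 9 mm larger all round than the V-block. Insert 97 x 88 mm. Recess floor 6 mm above the worktop, foam rim 12 mm above the worktop and 12 mm wide. Origin at the centre of its underside, on the worktop.
- nest_block: Place of the 1-2-3 block: fixed black foam insert with a yellow-floored recess 93 mm (x) by 68 mm (y), 9 mm larger all round than the block. Insert 117 x 92 mm. Recess floor 6 mm above the worktop, rim 12 mm above it and 12 mm wide. Origin at the centre of its underside, on the worktop.
- nest_riser: Place of the riser: fixed black foam insert with a green-floored recess 118 mm (x) by 73 mm (y), 9 mm larger all round than the riser. Insert 142 x 97 mm. Recess floor 6 mm above the worktop, rim 12 mm above it and 12 mm wide. Origin at the centre of its underside, on the worktop.
- cup: Bystander: round blue cup with a clear collar holding six centre punches, 60 mm in diameter, 114 mm high over the punch tips, loose on the worktop beyond the plate. Origin at the centre of its underside. Leave it alone.
- case: Bystander: closed black drill case with two red catches, 72 x 115 mm and 36 mm high, loose on the worktop beyond the plate. Origin at the centre of its underside. Leave it alone.
Mind the look-alikes: they are no part of the job. What is shaped like the riser but brown or pink is not meant. Leave any purple look-alike of the nest_riser alone.

How it is judged:
By the outcome, as a careful person would: the job done as asked, in the order asked, and still so for the second after the job is handed in, with the robot touching nothing.
It also fails if it takes over 136 s, if anything falls off the work surface, if the arm or the gripper's body presses on something with over 40 N, if the wrist force passes 120 N, or if a joint passes its speed limit or range.

### The arm

A 7-joint arm with a two-finger parallel gripper is mounted at the origin on the work surface. World frame = base frame: x ahead of the robot, y to its left, z up, the work surface at z = 0. Lengths are in m, angles in rad, forces in N, time in s.
With the tool pointing down it reaches from about 0.425 to 0.825 m from the base axis. Payload 3.6 kg.
Tool frame: the origin (TCP) lies between the finger pads; the fingertips stand 8 mm ahead of it and the grasp point (between the pads) lies 11 mm behind it (robot.tip_extent is the z of the fingertips in the tool frame, in m); z points along the fingers, y is the line along which they close (so a half turn about z gives the same grasp; the last joint's range is limited). The gripper opens to 93 mm and grips with 3 to 60 N. Pads are 15 mm wide; open, the fingers measure 128 mm over their backs; the gripper's body (75 mm by 188 mm) begins 65 mm behind the grasp point.
Start: joints at [-1.337, 0.615, -0.013, 1.423, 0.008, 1.103, -0.04], TCP at [0.167, 0.628, 0.227] pointing down, gripper open.
Joint ranges: [-3.12, 3.12], [-0.3, 2.06], [-1.34, 1.32], [0.26, 2.42], [-1.36, 4.5], [0.01, 1.98], [-2.84, 2.84]. Speed limits (rad/s): [2.79, 2.79, 3.14, 3.14, 3.14, 3.14, 3.14].

### API

Orientations are given as a rotation vector (axis times angle).
In Python, from station import readout, capture, workorder, robot gives the robot as it stands.
- The arm moves only by the tool carry_out, never from a script. Its argument "rows" is a list of rows, each an object with "translation": the shift along the tool's x, y, z in units of 40 mm (1.0 is 40 mm), a list of three; "turn": the turn about the tool's z in units of 0.1 rad (1.0 is 0.1 rad); "claw": the opening in per cent of the stroke, from 0 (shut) to 100 (fully open). A call has 1 to 10 rows; each row shifts and turns the commanded pose from where the row before left it, along the tool's axes as they then stand; what a row does not reach is not made up. A row lasts 1/10 s, in which the tool goes at most 50 mm and 8.59 degrees, less where a joint would pass 70% of its speed; a pose out of reach is approached as far as the arm can. A call with a number of a shift or a turn outside -1 to 1 is refused whole. A call with a gripper value outside its range is refused whole. The fingers move at their own pace and stop on an object; the grip force is fixed at half the most. Time passes only in rows, so rows that do not move let the fingers close. It gives the time, the measured TCP pose, the force, the opening and the grip force at its end, in the units of the state.
- readout.get_state(): the state, without advancing time (a new reading comes with each control period).
- capture(name): name is "scene" or "side" or "wrist"; returns a dict with "pixels" (420x560x3 uint8, red, green, blue), "fx", "fy", "cx", "cy" (pixels), "R" (3x3) and "t" (3): a world point X has camera coordinates R X + t. Camera axes: x right, y down, z forward; pixel columns grow to the right and rows downward; lengths in m; the calibration is good to about 2 mm. A picture is of the moment at which its call begins. There is no depth.
- workorder.hand_in(): hands the job in; it is judged then, once.
The state is a dict: "time": time; "joint_pos": joint angles; "dq": joint speeds; "effort": joint torques, N m; "position": TCP position; "eef_rot": TCP orientation; "contact_force": force on the tool from outside, world axes, zero at the start; "ft_torque": the same for the moment, N m; "width": opening from 0.0 (shut) to 1.0 (fully open); "gripper_force": force on a finger pad.
Only numpy, scipy, OpenCV 4.12 (cv2) and the standard library are available. Lean on these libraries where they do the work, as an engineer would, in place of code of your own. Each camera call takes 0.05 s, during which the arm holds its last target. There are 200 camera calls.

## Working session

There is one attempt and no reset: what is moved stays moved. The work goes in short steps, Python scripts to look and compute and a tool call to move; the robot and the scene stay as the last step left them, time stands still between calls to the robot, and variables do not carry over. Pictures are saved under pics/ and viewed, at most 14 in all, crops included, and the job is handed in when it is done.

Besides the shell and the picture viewer there is one more tool, called after "Request:" as name(argument=value, ...) on one line, values as JSON. carry_out: Moves the arm, as the interface text tells. Its arguments: {"type":"object","properties":{"rows":{"type":"array","items":{"type":"object","properties":{"translation":{"type":"array","items":{"type":"number"}},"turn":{"type":"number"},"claw":{"type":"number"}}}}},"required":["rows"]}

```bash
mkdir -p pics; ls
cat > h.py <<'E'
import numpy as np, cv2
from station import readout, capture, workorder, robot
def snap(n,f):
    c=capture(n); cv2.imwrite('pics/'+f,c['pixels'][:,:,::-1]); np.savez('pics/'+f[:-4]+'.npz',**c); return c
def load(f): return dict(np.load('pics/'+f+'.npz'))
def ray(c,u,v):
    R=np.array(c['R']);t=np.array(c['t'])
    d=R.T@np.array([(u-c['cx'])/c['fx'],(v-c['cy'])/c['fy'],1]); return -R.T@t,d/np.linalg.norm(d)
def onplane(c,u,v,z):
    o,d=ray(c,u,v); return o+d*(z-o[2])/d[2]
def tri(a,pa,b,pb):
    A=np.zeros((3,3));y=np.zeros(3);
    for c,p in((a,pa),(b,pb)):
        o,d=ray(c,*p);M=np.eye(3)-np.outer(d,d);A+=M;y+=M@o
    return np.linalg.solve(A,y)
def proj(c,X):
    p=np.array(c['R'])@np.array(X)+np.array(c['t']); return p[0]/p[2]*c['fx']+c['cx'],p[1]/p[2]*c['fy']+c['cy']
E
python3 - <<'E'
from h import *
for n in('scene','side','wrist'):
    c=snap(n,n+'0.png'); print(n,-np.array(c['R']).T@c['t'],np.array(c['R'])[2],c['fx'])
print(readout.get_state())
a=[cv2.imread(f'pics/{n}0.png') for n in('scene','side')]
E
```

```text
pics
scene [ 1.30653788 -0.29673025  0.67914167] [-0.76553593  0.28768465 -0.57549307] 422.9685553376469
side [-0.09939034 -0.81340521  0.90406429] [ 0.48513124  0.62443553 -0.61215027] 477.62842801512704
wrist [0.100373   0.64521314 0.38366124] [ 0.24158387 -0.06800114 -0.96799436] 291.9436993544862
{'time': 0.15, 'joint_pos': array([-1.33748902,  0.61567295, -0.0126035 ,  1.42451051,  0.00815432,
        1.10336913, -0.04040791]), 'dq': array([-0.00148462, -0.00324483,  0.00139279, -0.00513902,  0.00050661,
        0.0009456 , -0.00079949]), 'effort': array([ 8.45538507e-04, -4.59349787e+01,  2.09600134e-01, -1.65942335e+01,
       -6.10777480e-02,  1.82309467e-02,  1.68395341e-04]), 'position': array([0.16684053, 0.62763049, 0.22576969]), 'eef_rot': array([-4.06825778e-01, -3.11496061e+00,  2.98574415e-03]), 'contact_force': array([-0.40510538, -0.0362492 , -0.3139894 ]), 'ft_torque': array([ 0.01425555, -0.01714202, -0.0082958 ]), 'gripper_force': 0.0, 'width': 0.997748284831959}
```

View pics/scene0.png

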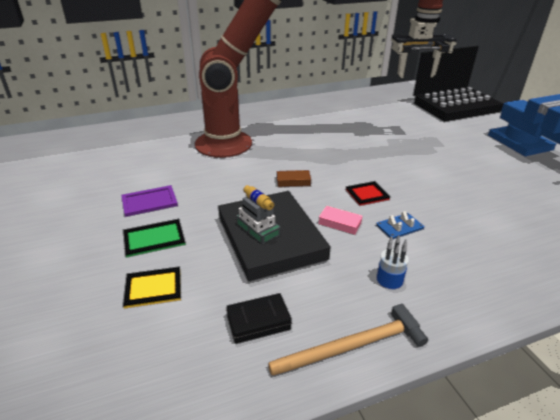

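View pics/side0.png

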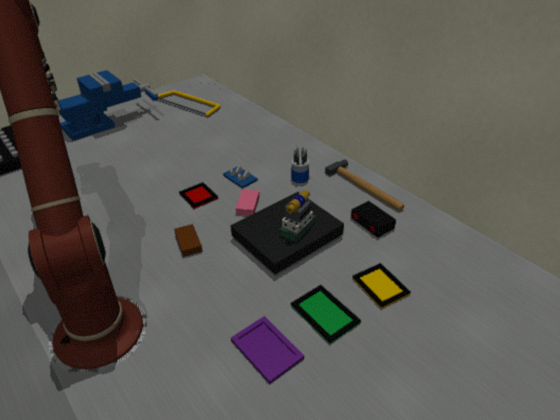

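View pics/wrist0.png

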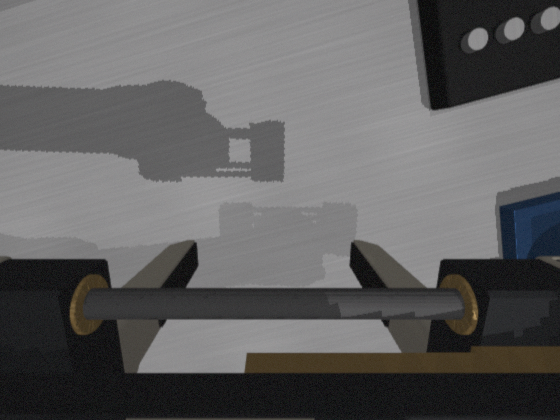

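The scene view shows the stack on the plate at (258,215). The places are green (153,237), yellow (152,287), red (368,193) and the rack (400,225). The look-alikes are purple (150,200), brown (294,178) and pink (340,219). In the side view the stack is at (296,215), green (325,312), yellow (381,285), red (198,195) and the rack (240,176). The meant nest_riser is the green-floored one rather than the purple one. The meant riser is the one under the stack with green panels, not the brown or pink one.

```bash
cat >> h.py <<'E'
HS={'red':((0,150,90),(6,255,255)),'yellow':((22,150,90),(32,255,255)),'green':((50,120,60),(75,255,255)),'blue':((100,120,60),(118,255,255)),'brass':((14,110,90),(24,255,255)),'purple':((130,80,50),(160,255,255))}
def mask(c,k):
    h=cv2.cvtColor(c['pixels'],cv2.COLOR_RGB2HSV); return cv2.inRange(h,np.array(HS[k][0]),np.array(HS[k][1]))
def blob(c,k,near,r=60):
    n,l,s,ce=cv2.connectedComponentsWithStats(mask(c,k))
    i=max((i for i in range(1,n) if np.hypot(*(ce[i]-near))<r),key=lambda i:s[i,4])
    return (l==i).astype(np.uint8),ce[i],s[i,4]
def rect(c,m,z):
    p=np.argwhere(m)[:,::-1]; q=np.array([onplane(c,u,v,z)[:2] for u,v in p],np.float32)
    (x,y),(w,h),a=cv2.minAreaRect(q*1000)
    if w<h: w,h,a=h,w,a+90
    return x,y,w,h,(a+90)%180-90
E
python3 - <<'E'
from h import *
s,d=load('scene0'),load('side0')
for k,a,b,z in(('red',(368,193),(198,195),.006),('yellow',(152,287),(381,285),.006),('green',(153,237),(325,312),.006),('blue',(400,228),(240,178),.010),('brass',(258,197),(297,203),.15)):
    A=blob(s,k,a,25);B=blob(d,k,b,25)
    print(k,A[1:],B[1:],'tri',tri(s,A[1],d,B[1]).round(4)); print('  ',np.round(rect(s,A[0],z),1),np.round(rect(d,B[0],z),1))
f=lambda n,x,y,w,h:cv2.resize(cv2.imread(f'pics/{n}0.png')[y:y+h,x:x+w],(800,300),interpolation=cv2.INTER_CUBIC)
cv2.imwrite('pics/crop1.png',np.vstack([f('scene',200,165,160,60+0) if 0 else f('scene',110,165,240,90),f('side',170,170,240,90)]))
E
```

```text
red (array([367.04666667, 191.92333333]), np.int32(300)) (array([197.94323144, 194.20960699]), np.int32(229)) tri [0.452  0.3075 0.0086]
   [449.  309.9  73.2  62.4  88.8] [453.8 312.3  65.1  59.6  87.9]
yellow (array([152.41332027, 285.52693438]), np.int32(1021)) (array([380.65843023, 284.26017442]), np.int32(688)) tri [ 0.6104 -0.3169  0.0085]
   [ 606.7 -316.8   96.1   67.5   80.8] [ 612.5 -313.7   91.    64.6   80.1]
green (array([152.92763158, 236.09539474]), np.int32(912)) (array([325.24495171, 312.52677788]), np.int32(1139)) tri [ 0.4407 -0.2946  0.0083]
   [ 436.5 -293.2  122.8   72.2   88.8] [ 443.1 -291.1  116.7   71.    88.9]
blue (array([398.46835443, 227.64303797]), np.int32(395)) (array([240.30107527, 178.76344086]), np.int32(186)) tri [ 0.6137  0.3062 -0.0018]
   [617.9 303.9 105.2  67.8 -85.5] [612.1 306.9 101.8  65.7 -85.9]
brass (array([265.11363636, 201.90340909]), np.int32(176)) (array([293.32142857, 203.60714286]), np.int32(56)) tri [ 0.556  -0.0382  0.1255]
   [589.6 -51.2  57.2  32.   -1.3] [534.9 -61.1  37.3  19.9  18.7]
```

View pics/crop1.png

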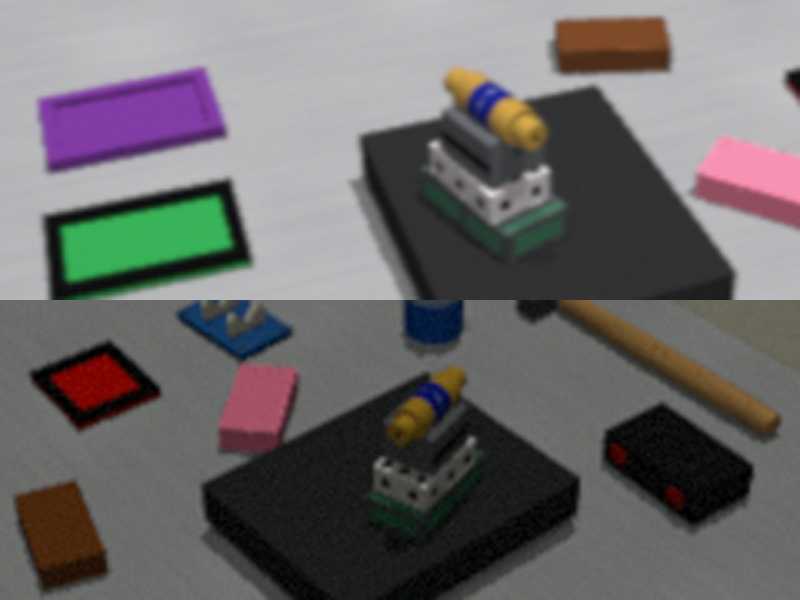

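```bash
cat >> h.py <<'E'
from scipy.spatial.transform import Rotation as Ro
def togo(x,y,z,psi=None):
    "rows needed (units) along tool axes now; psi = world heading of tool x, deg, mod 180"
    s=readout.get_state();R=Ro.from_rotvec(s['eef_rot']).as_matrix();p=s['position']
    h=np.degrees(np.arctan2(R[1,0],R[0,0]))
    tr=R.T@(np.array([x,y,z])-p)/.04
    print('pos',p.round(4),'head',h.round(2),'tilt',np.degrees(np.arccos(-R[2,2])).round(2),'| shift units',tr.round(3),end=' ')
    if psi is not None:
        dd=(h-psi+90)%180-90; print('turn units',round(np.radians(dd)/.1,3))
    else: print()
E
python3 - <<'E'
from h import *
s,d=load('scene0'),load('side0')
a=tri(s,(246.5,188),d,(290,209));b=tri(s,(272,205),d,(308,192));print(a,b,np.degrees(np.arctan2(*(b-a)[1::-1])))
m=(a+b)/2
togo(m[0],m[1],.30,20)
E
```

```text
[ 0.51736727 -0.07027929  0.146489  ] [ 0.6031038  -0.04062433  0.14613436] 19.079724276779633
pos [0.1668 0.6276 0.2258] head 165.12 tilt 0.11 | shift units [-13.891 -13.982  -1.828] turn units -6.088
```

Request:
carry_out(rows=[{"translation":[-0.69,-0.7,-0.1],"turn":0,"claw":100},{"translation":[-0.69,-0.7,-0.1],"turn":0,"claw":100},{"translation":[-0.69,-0.7,-0.1],"turn":0,"claw":100},{"translation":[-0.69,-0.7,-0.1],"turn":0,"claw":100},{"translation":[-0.69,-0.7,-0.1],"turn":0,"claw":100},{"translation":[-0.69,-0.7,-0.1],"turn":0,"claw":100},{"translation":[-0.69,-0.7,-0.1],"turn":0,"claw":100},{"translation":[-0.69,-0.7,-0.1],"turn":0,"claw":100},{"translation":[-0.69,-0.7,-0.1],"turn":0,"claw":100},{"translation":[-0.69,-0.7,-0.1],"turn":0,"claw":100}])

```text
time: 1.15
position: [0.3622, 0.2851, 0.2667]
eef_rot: [-0.407, -3.115, 0.0]
contact_force: [0.6, 0.4, 0.7]
width: 1.0
gripper_force: 0.0
```

Request:
carry_out(rows=[{"translation":[-0.69,-0.7,-0.1],"turn":0,"claw":100},{"translation":[-0.69,-0.7,-0.1],"turn":0,"claw":100},{"translation":[-0.69,-0.7,-0.1],"turn":0,"claw":100},{"translation":[-0.69,-0.7,-0.1],"turn":0,"claw":100},{"translation":[-0.69,-0.7,-0.1],"turn":0,"claw":100},{"translation":[-0.69,-0.7,-0.1],"turn":0,"claw":100},{"translation":[-0.69,-0.7,-0.1],"turn":0,"claw":100},{"translation":[-0.69,-0.7,-0.1],"turn":0,"claw":100},{"translation":[-0.69,-0.7,-0.1],"turn":0,"claw":100},{"translation":[-0.69,-0.7,-0.1],"turn":0,"claw":100}])

```text
time: 2.15
position: [0.557, -0.0561, 0.3066]
eef_rot: [-0.406, -3.115, -0.0]
contact_force: [-0.6, 0.3, 0.6]
width: 1.0
gripper_force: 0.0
```

Request:
carry_out(rows=[{"translation":[0,0,0],"turn":-1,"claw":100},{"translation":[0,0,0],"turn":-1,"claw":100},{"translation":[0,0,0],"turn":-1,"claw":100},{"translation":[0,0,0],"turn":-1,"claw":100},{"translation":[0,0,0],"turn":-1,"claw":100},{"translation":[0,0,0],"turn":-1,"claw":100},{"translation":[0,0,0],"turn":0,"claw":100},{"translation":[0,0,0],"turn":0,"claw":100}])

```text
time: 2.95
position: [0.5564, -0.0548, 0.3064]
eef_rot: [0.528, -3.096, -0.0]
contact_force: [0.3, -0.2, -0.4]
width: 0.999
gripper_force: 0.0
```

Run:
```python
from h import *
togo(.560,-.055,.30,19)
snap('wrist','w1.png')
```

```text
pos [ 0.5564 -0.0548  0.3064] head -160.63 tilt 0.03 | shift units [-0.083 -0.034  0.16 ] turn units 0.065
```

View pics/w1.png

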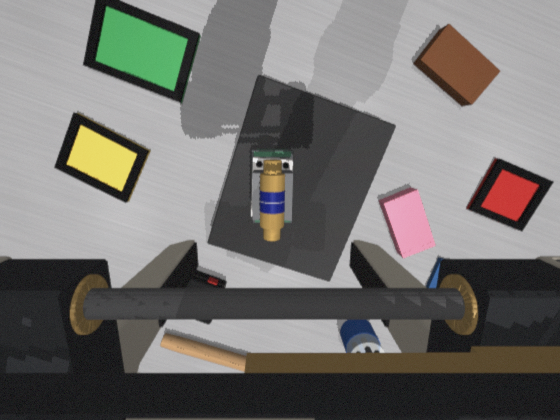

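The wrist view shows the brass shaft at (272,200) on the dark plate, along the image's vertical. The nests are green (148,45), yellow (102,157) and red (510,195), and the rack is partly hidden behind the finger.

Run:
```python
from h import *
c=load('w1');s=load('scene0');d=load('side0')
HS['brass']=((13,100,60),(26,255,255));HS['dye']=((112,120,40),(128,255,255))
m=mask(c,'brass')|mask(c,'dye'); z=np.zeros_like(m);z[140:250,240:305]=m[140:250,240:305]
print('shaft z.1438',np.round(rect(c,z>0,.1438),1))
q=np.argwhere(z)[:,::-1]; ctr=(q.min(0)+q.max(0))/2; print(ctr,q.min(0),q.max(0))
for n,e,x in(('w-scene',s,((246.5+272)/2,196.5)),('w-side',d,(299,200.5))): print(n,tri(c,ctr,e,x).round(4))
for k,n in(('red',(510,195)),('yellow',(102,157)),('green',(148,45))):
    B=blob(c,k,n,25); print(k,np.round(rect(c,B[0],.006),1))
    for e,pt in((s,{'red':(368,193),'yellow':(152,287),'green':(153,237)}[k]),(d,{'red':(198,195),'yellow':(381,285),'green':(325,312)}[k])):
        print('  tri',tri(c,B[1],e,blob(e,k,pt,25)[1]).round(4))
```

```text
shaft z.1438 [558.5 -57.   92.   26.6  18.7]
[272. 200.] [260 160] [284 240]
w-scene [ 0.5574 -0.0552  0.1445]
w-side [ 0.557  -0.0582  0.1474]
red [452.4 307.   69.2  65.   88. ]
  tri [0.4518 0.3066 0.0073]
  tri [0.4514 0.3049 0.01  ]
yellow [ 643.2 -321.    11.9    2.3   80.9]
  tri [ 0.6349 -0.3132  0.0294]
  tri [ 0.631  -0.315   0.0031]
green [ 440.7 -296.5  117.3   74.4   89.1]
  tri [ 0.4402 -0.2952  0.0087]
  tri [ 0.44   -0.2957  0.0096]
```

Run:
```python
from h import *
togo(.5583,-.0565,.148,18.7); print(readout.get_state()['joint_pos'].round(2))
```

```text
pos [ 0.5564 -0.0548  0.3065] head -160.61 tilt 0.03 | shift units [-0.032 -0.055  3.962] turn units 0.12
[ 0.01  0.4   0.07  1.57 -0.03  1.17  2.  ]
```

Request:
carry_out(rows=[{"translation":[-0.03,-0.05,0.7],"turn":0.12,"claw":100},{"translation":[0,0,0.7],"turn":0,"claw":70},{"translation":[0,0,0.7],"turn":0,"claw":70},{"translation":[0,0,0.7],"turn":0,"claw":70},{"translation":[0,0,0.6],"turn":0,"claw":70},{"translation":[0,0,0.3],"turn":0,"claw":70},{"translation":[0,0,0.2],"turn":0,"claw":70},{"translation":[0,0,0.06],"turn":0,"claw":70},{"translation":[0,0,0],"turn":0,"claw":70}])

```text
time: 3.9
position: [0.5589, -0.0564, 0.1488]
eef_rot: [-0.513, 3.098, -0.001]
contact_force: [-0.1, 0.1, -0.5]
width: 0.696
gripper_force: 0.0
```

Run:
```python
from h import *
togo(.5583,-.0565,.148,18.7)
c=snap('wrist','w2.png')
```

```text
pos [ 0.5589 -0.0564  0.1488] head -161.21 tilt 0.07 | shift units [0.016 0.002 0.02 ] turn units 0.016
```

View pics/w2.png

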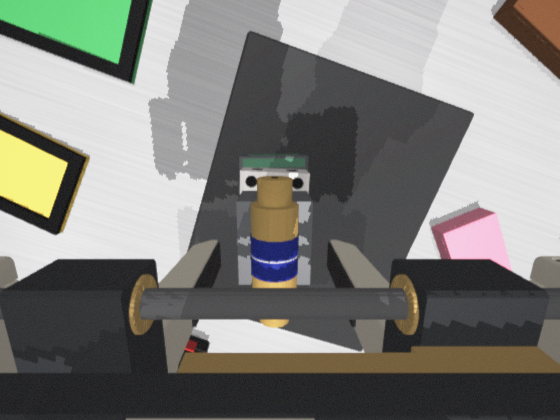

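The shaft sits at column 274, centred between the fingers, with the pads about its dyed middle. I'll close and lift.

Request:
carry_out(rows=[{"translation":[0,0,0],"turn":0,"claw":20},{"translation":[0,0,0],"turn":0,"claw":10},{"translation":[0,0,0],"turn":0,"claw":10},{"translation":[0,0,0],"turn":0,"claw":10},{"translation":[0,0,0],"turn":0,"claw":10},{"translation":[0,0,0],"turn":0,"claw":10},{"translation":[0,0,-0.1],"turn":0,"claw":10},{"translation":[0,0,-0.2],"turn":0,"claw":10},{"translation":[0,0,-0.2],"turn":0,"claw":10}])

```text
time: 4.85
position: [0.5579, -0.0563, 0.1683]
eef_rot: [0.513, -3.098, -0.0]
contact_force: [0.2, -0.4, -4.0]
width: 0.291
gripper_force: 30.0
```

Request:
carry_out(rows=[{"translation":[0,0,-0.5],"turn":0,"claw":10},{"translation":[0,0,-0.6],"turn":0,"claw":10},{"translation":[0,0,-0.6],"turn":0,"claw":10},{"translation":[0,0,-0.6],"turn":0,"claw":10},{"translation":[-0.2,0.3,0],"turn":0,"claw":10},{"translation":[-0.4,0.7,0],"turn":0,"claw":10},{"translation":[-0.4,0.7,0],"turn":0,"claw":10},{"translation":[-0.4,0.7,0],"turn":0,"claw":10},{"translation":[-0.4,0.7,0],"turn":0,"claw":10},{"translation":[-0.4,0.7,0],"turn":0,"claw":10}])

```text
time: 5.85
position: [0.5918, 0.1188, 0.2586]
eef_rot: [0.515, -3.096, -0.001]
contact_force: [0.4, 0.7, -5.5]
width: 0.289
gripper_force: 30.0
```

Request:
carry_out(rows=[{"translation":[-0.4,0.7,0],"turn":0,"claw":10},{"translation":[-0.4,0.7,0],"turn":0,"claw":10},{"translation":[-0.4,0.7,0],"turn":0.2,"claw":10},{"translation":[-0.2,0.4,0],"turn":1,"claw":10},{"translation":[0,0,0],"turn":1,"claw":10},{"translation":[0,0,0],"turn":1,"claw":10},{"translation":[0,0,0],"turn":1,"claw":10},{"translation":[0,0,0],"turn":1,"claw":10},{"translation":[0,0,0],"turn":1,"claw":10},{"translation":[0,0,0],"turn":1,"claw":10}])

```text
time: 6.85
position: [0.6124, 0.2302, 0.2581]
eef_rot: [-0.615, -3.077, 0.001]
contact_force: [-0.5, -1.1, -4.2]
width: 0.294
gripper_force: 30.0
```

Request:
carry_out(rows=[{"translation":[0,0,0],"turn":1,"claw":10},{"translation":[0,0,0],"turn":1,"claw":10},{"translation":[0,0,0],"turn":1,"claw":10},{"translation":[0,0,0],"turn":1,"claw":10},{"translation":[0,0,0],"turn":1,"claw":10},{"translation":[0,0,0],"turn":1,"claw":10},{"translation":[0,0,0],"turn":1,"claw":10},{"translation":[0,0,0],"turn":1,"claw":10},{"translation":[0,0,0],"turn":1,"claw":10},{"translation":[0,0,0],"turn":1,"claw":10}])

```text
time: 7.85
position: [0.6124, 0.2304, 0.2581]
eef_rot: [-2.015, -2.407, 0.003]
contact_force: [0.2, 0.2, -4.4]
width: 0.291
gripper_force: 30.0
```

Request:
carry_out(rows=[{"translation":[0,0,0],"turn":1,"claw":10},{"translation":[0,0,0],"turn":0,"claw":10},{"translation":[0,0,0],"turn":0,"claw":10}])

```text
time: 8.15
position: [0.6129, 0.2298, 0.2589]
eef_rot: [-2.127, -2.31, 0.003]
contact_force: [-0.0, 0.2, -4.2]
width: 0.294
gripper_force: 30.0
```

Run:
```python
from h import *
togo(.614,.306,.15,94.3); print(readout.get_state()['joint_pos'].round(2))
c=snap('wrist','w3.png')
```

```text
pos [0.6129 0.2298 0.2589] head 94.73 tilt 0.13 | shift units [1.895 0.191 2.721] turn units 0.074
[-0.67  0.64  0.52  1.37 -0.32  1.22 -0.04]
```

View pics/w3.png

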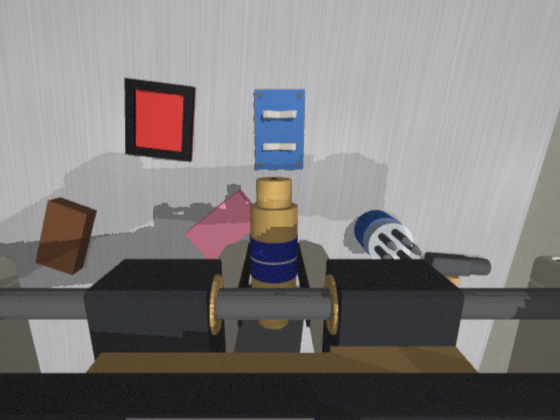

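The rack is at (279,129) with white cradles at (279,114) and (280,147). The held shaft is at (274,255), the red nest at (160,120) and the cup at (390,240), clear to the right.

Run:
```python
from h import *
c=load('w3');s=load('scene0');d=load('side0')
B=blob(c,'blue',(279,129),25); print('rack',np.round(rect(c,B[0],.010),2), 'side/scene tri')
for e,p in((s,(400,228)),(d,(240,178))):
    x=blob(e,'blue',p,25)[1]; print(tri(c,cv2.minAreaRect(np.argwhere(B[0])[:,::-1].astype(np.float32))[0],e,x).round(4))
R=blob(c,'red',(160,120),25); print('red',np.round(rect(c,R[0],.006),2))
g=cv2.cvtColor(c['pixels'],cv2.COLOR_RGB2HSV); w=cv2.inRange(g,(0,0,190),(179,60,255)); w[:105]=0;w[155:]=0;w[:,:262]=0;w[:,298:]=0
n,l,st,ce=cv2.connectedComponentsWithStats(w)
for i in range(1,n):
    if st[i,4]>30: print('cradle',st[i],onplane(c,*ce[i],.034).round(4))
z=readout.get_state()['position'][2]-.005
HS['brass']=((13,90,40),(26,255,255))
m=mask(c,'brass');m[345:]=0;m[:170]=0;m[:,:240]=0;m[:,:]=np.where(np.arange(560)[None]>308,0,m)
for v in(180,195,215,235,300,318,327):
    q=np.flatnonzero(m[v]); print(v,q.min() if len(q) else None,q.max() if len(q) else None)
for uv in((274,178),(274,328)): print('end',onplane(c,*uv,z).round(4))
```

```text
rack [613.7  306.48 100.86  64.71 -85.45] side/scene tri
[ 0.6136  0.3076 -0.003 ]
[ 0.6146  0.3084 -0.0029]
red [451.33 305.28  73.92  63.37  87.65]
cradle [264 111  32   6 142] [0.6118 0.3259 0.034 ]
cradle [265 144  31   5 125] [0.6151 0.2867 0.034 ]
180 257 290
195 257 290
215 251 296
235 251 296
300 None None
318 None None
327 265 282
end [0.6097 0.2758 0.2542]
end [0.6176 0.1796 0.2542]
```

Request:
carry_out(rows=[{"translation":[0.5,0.05,0.3],"turn":0,"claw":10},{"translation":[0.6,0.06,0.5],"turn":0,"claw":10},{"translation":[0.6,0.05,0.6],"turn":0,"claw":10},{"translation":[0.2,0.02,0.6],"turn":0.02,"claw":10},{"translation":[0,0,0.6],"turn":0,"claw":10},{"translation":[0,0,0.6],"turn":0,"claw":10},{"translation":[0,0,0.6],"turn":0,"claw":10},{"translation":[0,0,0.6],"turn":0,"claw":10},{"translation":[0,0,0.3],"turn":0,"claw":10},{"translation":[0,0,0],"turn":0,"claw":10}])

```text
time: 9.2
position: [0.6129, 0.3057, 0.0693]
eef_rot: [-2.131, -2.304, 0.007]
contact_force: [0.0, -0.2, -4.7]
width: 0.293
gripper_force: 30.0
```

Run:
```python
from h import *
togo(.6137,.3065,.0428,94.6)
c=snap('wrist','w4.png')
```

```text
pos [0.6129 0.3057 0.0693] head 94.49 tilt 0.3 | shift units [0.018 0.024 0.663] turn units -0.019
```

View pics/w4.png

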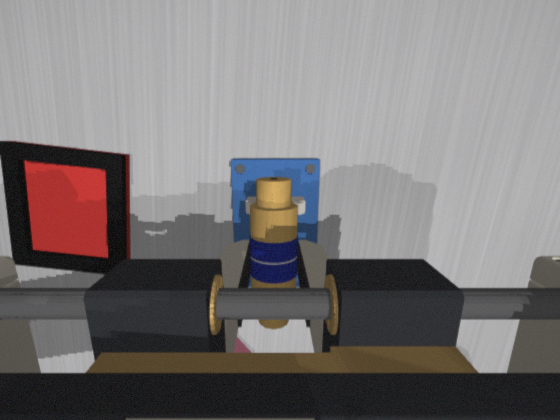

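The shaft is at column 274 and the cradle at 246–305 (centre 275.5), so they are aligned to about 1 mm. I'll lower gently.

Request:
carry_out(rows=[{"translation":[0.02,0.02,0.3],"turn":0,"claw":10},{"translation":[0,0,0.2],"turn":0,"claw":10},{"translation":[0,0,0.08],"turn":0,"claw":10},{"translation":[0,0,0.03],"turn":0,"claw":10},{"translation":[0,0,0],"turn":0,"claw":10}])

```text
time: 9.75
position: [0.6158, 0.3057, 0.0479]
eef_rot: [2.134, 2.305, 0.0]
contact_force: [0.2, 0.2, -4.5]
width: 0.292
gripper_force: 30.0
```

Request:
carry_out(rows=[{"translation":[0,0,0],"turn":0,"claw":10},{"translation":[0,0,0.03],"turn":0,"claw":10},{"translation":[0,0,0],"turn":0,"claw":10}])

```text
time: 10.05
position: [0.6157, 0.3058, 0.0467]
eef_rot: [-2.134, -2.305, -0.0]
contact_force: [0.0, -0.3, -3.9]
width: 0.293
gripper_force: 30.0
```

Run:
```python
from h import *
togo(.6137,.3065,.0428,94.6);s=readout.get_state();print(s['contact_force'],s['ft_torque'])
```

```text
pos [0.6157 0.3058 0.0467] head 94.41 tilt 0.01 | shift units [ 0.021 -0.05   0.099] turn units -0.032
[ 0.03074126 -0.32641504 -3.94288948] [-0.07416338  0.09324778  0.02900529]
```

Request:
carry_out(rows=[{"translation":[0.02,-0.05,0.02],"turn":0,"claw":10},{"translation":[0,0,0.04],"turn":0,"claw":10},{"translation":[0,0,0],"turn":0,"claw":10},{"translation":[0,0,0.02],"turn":0,"claw":10},{"translation":[0,0,0],"turn":0,"claw":10}])

```text
time: 10.55
position: [0.6137, 0.3064, 0.0433]
eef_rot: [2.134, 2.305, -0.0]
contact_force: [-0.2, -0.9, -5.0]
width: 0.291
gripper_force: 30.0
```

Request:
carry_out(rows=[{"translation":[0,0,0.02],"turn":0,"claw":10},{"translation":[0,0,0],"turn":0,"claw":10},{"translation":[0,0,0.02],"turn":0,"claw":10},{"translation":[0,0,0],"turn":0,"claw":10}])

```text
time: 10.95
position: [0.6138, 0.3064, 0.0425]
eef_rot: [-2.134, -2.305, -0.0]
contact_force: [-0.7, -0.0, 0.7]
width: 0.295
gripper_force: 30.0
```

The cradle has taken the weight: the force rose by about 5 N at the expected height. I'll release and retreat.

Request:
carry_out(rows=[{"translation":[0,0,0],"turn":0,"claw":40},{"translation":[0,0,0],"turn":0,"claw":55},{"translation":[0,0,0],"turn":0,"claw":60},{"translation":[0,0,-0.1],"turn":0,"claw":60},{"translation":[0,0,-0.4],"turn":0,"claw":60},{"translation":[0,0,-0.7],"turn":0,"claw":60},{"translation":[0,0,-0.8],"turn":0,"claw":60},{"translation":[0,0,-0.9],"turn":0,"claw":80},{"translation":[0,0,-0.9],"turn":0,"claw":100},{"translation":[0,0,-0.9],"turn":0,"claw":100}])

```text
time: 11.95
position: [0.6138, 0.3063, 0.2331]
eef_rot: [2.134, 2.304, 0.003]
contact_force: [0.1, 0.1, -0.0]
width: 0.808
gripper_force: 0.0
```

Run:
```python
from h import *
togo(.558,-.056,.25,18.7)
c=snap('wrist','w5.png');s=snap('scene','s1.png')
HS['brass']=((13,90,40),(26,255,255));HS['dye']=((112,120,40),(128,255,255))
A=blob(s,'brass',(400,222),25);print(A[1:]); print(rect(s,A[0],.04))
m=mask(s,'brass')|mask(s,'dye');m[:200]=0;m[240:]=0;m[:,:375]=0;m[:,425:]=0;print(np.round(rect(s,m>0,.04),1))
x=s['pixels'][185:260,350:450,::-1]
y=s['pixels'][170:245,210:310,::-1]
cv2.imwrite('pics/crop2.png',np.hstack([cv2.resize(x,(400,300)),cv2.resize(y,(400,300))]))
```

```text
pos [0.6138 0.3063 0.2331] head 94.4 tilt 0.11 | shift units [-8.923 -2.085 -0.431] turn units 13.212
(array([394.28 , 217.816]), np.int32(125))
(619.3931884765625, 280.93939208984375, 49.1964111328125, 33.10749053955078, -84.01181411743164)
[616.3 307.7 103.4  33.4 -82.8]
```

View pics/crop2.png

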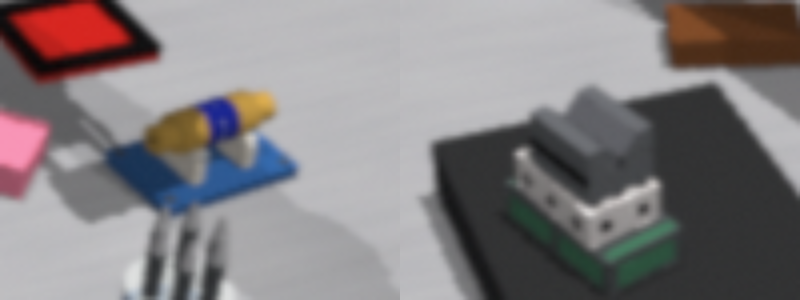

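The left crop shows the shaft lying level across both cradles. The right crop shows the V-block undisturbed on the 1-2-3 block and riser. Next I'll go back over the stack.

Request:
carry_out(rows=[{"translation":[-0.4,-0.1,0],"turn":0,"claw":100},{"translation":[-0.9,-0.2,0],"turn":0,"claw":100},{"translation":[-0.9,-0.2,-0.1],"turn":0,"claw":100},{"translation":[-0.9,-0.2,-0.1],"turn":0,"claw":100},{"translation":[-0.9,-0.2,-0.1],"turn":0,"claw":100},{"translation":[-0.9,-0.2,-0.1],"turn":0,"claw":100},{"translation":[-0.9,-0.2,0],"turn":0,"claw":100},{"translation":[-0.9,-0.2,0],"turn":0,"claw":100},{"translation":[-0.9,-0.2,0],"turn":0,"claw":100},{"translation":[-0.9,-0.2,0],"turn":0,"claw":100}])

```text
time: 13.05
position: [0.5635, -0.0399, 0.2465]
eef_rot: [2.134, 2.305, 0.001]
contact_force: [0.3, -0.3, 0.7]
width: 0.999
gripper_force: 0.0
```

Request:
carry_out(rows=[{"translation":[-0.4,-0.18,0],"turn":0.2,"claw":100},{"translation":[0,0,0],"turn":1,"claw":100},{"translation":[0,0,0],"turn":1,"claw":100},{"translation":[0,0,0],"turn":1,"claw":100},{"translation":[0,0,0],"turn":1,"claw":100},{"translation":[0,0,0],"turn":1,"claw":100},{"translation":[0,0,0],"turn":1,"claw":100},{"translation":[0,0,0],"turn":1,"claw":100},{"translation":[0,0,0],"turn":1,"claw":100},{"translation":[0,0,0],"turn":1,"claw":100}])

```text
time: 14.05
position: [0.5581, -0.0534, 0.246]
eef_rot: [-2.936, -1.113, -0.001]
contact_force: [0.7, -0.2, -0.4]
width: 1.001
gripper_force: 0.0
```

Request:
carry_out(rows=[{"translation":[0,0,0],"turn":1,"claw":100},{"translation":[0,0,0],"turn":1,"claw":100},{"translation":[0,0,0],"turn":1,"claw":100},{"translation":[0,0,0],"turn":1,"claw":100},{"translation":[0,0,0],"turn":0,"claw":100},{"translation":[0,0,0],"turn":0,"claw":100}])

```text
time: 14.65
position: [0.5581, -0.0539, 0.2458]
eef_rot: [-3.098, -0.517, 0.0]
contact_force: [0.6, -0.2, 0.0]
width: 1.0
gripper_force: 0.0
```

Run:
```python
from h import *
togo(.558,-.056,.25,18.7)
c=snap('wrist','w6.png')
cv2.imwrite('pics/w6c.png',cv2.resize(c['pixels'][120:300,180:380,::-1],(660,594),interpolation=cv2.INTER_CUBIC))
```

```text
pos [ 0.5581 -0.0539  0.2458] head 18.95 tilt 0.04 | shift units [-0.02   0.048 -0.105] turn units 0.044
```

View pics/w6c.png

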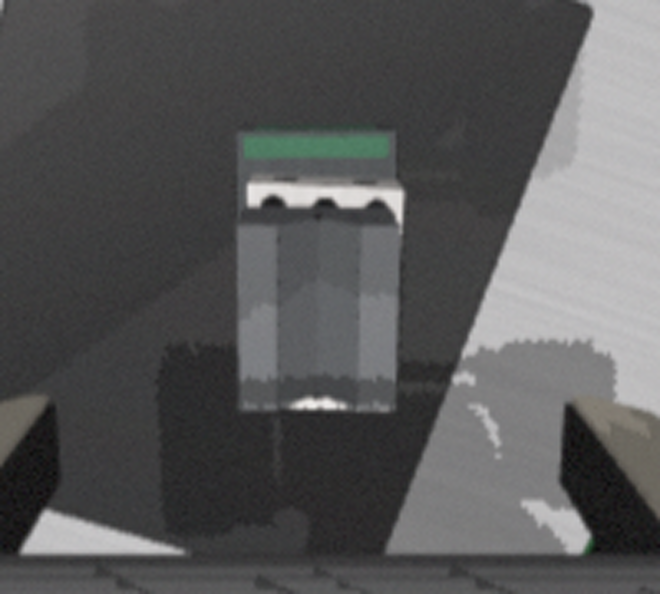

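The V-block's top corners in the crop are (237,222), (397,222), (240,411) and (395,411). It is centred near column 317, left of the gripper's centre line.

Run:
```python
from h import *
c=load('w6');s=load('s1')
P=[(180+u/3.3,120+v/3.3) for u,v in((237,222),(397,222),(395,411),(240,411))]
print('top corner tri z',tri(c,P[0],s,(273,202)).round(4))
Q=np.array([onplane(c,*p,.136) for p in P])[:,:2]*1000
print(Q.round(1)); print(cv2.minAreaRect(Q.astype(np.float32)),Q.mean(0))
print('len',np.linalg.norm(Q[0]-Q[3]),np.linalg.norm(Q[1]-Q[0]))
L=(Q[0]+Q[1]-Q[2]-Q[3]);print('head',np.degrees(np.arctan2(L[1],L[0])))
# 1-2-3 block top front edge & riser front edge
for n,a,b,z in(('blk',(248,183),(404,189),.10),('riser',(238,131),(396,131),.075)):
    A,B=[onplane(c,180+u/3.3,120+v/3.3,z)[:2]*1000 for u,v in(a,b)];print(n,A.round(1),B.round(1),np.linalg.norm(A-B),np.degrees(np.arctan2(*(B-A)[::-1]))+90)
m=Q.mean(0)/1000;togo(m[0],m[1],.122,np.degrees(np.arctan2(L[1],L[0])))
```

```text
top corner tri z [ 0.5744 -0.0271  0.1342]
[[574.3 -27.9]
 [588.9 -70.5]
 [535.7 -89.5]
 [520.8 -46.1]]
((555.0005493164062, -58.636871337890625), (56.5003776550293, 45.840946197509766), 18.904775619506836) [554.95244887 -58.50106714]
len 56.494502901627854 44.96309592496322
head 19.196961935817225
blk [580.6 -26.9] [594.8 -74.1] 49.30974987484286 16.708975718853708
riser [592.7 -17.8] [609.9 -68.2] 53.236297376321055 18.91599632228369
pos [ 0.5581 -0.0542  0.2458] head 18.92 tilt 0.04 | shift units [-0.11   0.079  3.096] turn units -0.048
```

Request:
carry_out(rows=[{"translation":[-0.11,0.07,0.3],"turn":0,"claw":100},{"translation":[0,0,0.6],"turn":0,"claw":100},{"translation":[0,0,0.6],"turn":0,"claw":100},{"translation":[0,0,0.6],"turn":0,"claw":100},{"translation":[0,0,0.5],"turn":0,"claw":100},{"translation":[0,0,0.4],"turn":0,"claw":100},{"translation":[0,0,0.14],"turn":0,"claw":90},{"translation":[0,0,0],"turn":0,"claw":70},{"translation":[0,0,0],"turn":0,"claw":60},{"translation":[0,0,0],"turn":0,"claw":55}])

```text
time: 15.7
position: [0.5554, -0.0593, 0.1211]
eef_rot: [3.099, 0.513, 0.003]
contact_force: [0.6, -0.2, -0.4]
width: 0.701
gripper_force: 0.0
```

Request:
carry_out(rows=[{"translation":[0,0,0],"turn":0,"claw":50},{"translation":[0,0,0],"turn":0,"claw":45},{"translation":[0,0,0],"turn":0,"claw":40},{"translation":[0,0,0],"turn":0,"claw":30},{"translation":[0,0,0],"turn":0,"claw":30},{"translation":[0,0,0],"turn":0,"claw":30}])

```text
time: 16.3
position: [0.5546, -0.0576, 0.1206]
eef_rot: [-3.096, -0.513, 0.0]
contact_force: [-1.6, 4.4, 6.0]
width: 0.492
gripper_force: 30.0
```

Request:
carry_out(rows=[{"translation":[0,0,-0.1],"turn":0,"claw":30},{"translation":[0,0,-0.3],"turn":0,"claw":30},{"translation":[0,0,-0.6],"turn":0,"claw":30},{"translation":[0,0,-0.7],"turn":0,"claw":30},{"translation":[0,0,-0.7],"turn":0,"claw":30},{"translation":[0,-0.3,-0.1],"turn":0,"claw":30},{"translation":[0,-0.6,0],"turn":0,"claw":30},{"translation":[0,-0.8,0],"turn":0,"claw":30},{"translation":[0,-0.8,0],"turn":0,"claw":30},{"translation":[0,-0.8,0],"turn":0,"claw":30}])

```text
time: 17.3
position: [0.5103, 0.068, 0.2187]
eef_rot: [-3.099, -0.513, 0.005]
contact_force: [0.4, 0.7, -6.0]
width: 0.494
gripper_force: 30.0
```

Request:
carry_out(rows=[{"translation":[0,-0.8,0],"turn":0,"claw":30},{"translation":[0,-0.8,0],"turn":0,"claw":30},{"translation":[0,-0.8,0],"turn":0,"claw":30},{"translation":[-0.1,-0.8,0],"turn":0,"claw":30},{"translation":[0,-0.7,0],"turn":0,"claw":30},{"translation":[0,-0.4,0],"turn":0,"claw":30},{"translation":[0,0,0],"turn":-1,"claw":30},{"translation":[0,0,0],"turn":-1,"claw":30},{"translation":[0,0,0],"turn":-1,"claw":30},{"translation":[0,0,0],"turn":-1,"claw":30}])

```text
time: 18.3
position: [0.4513, 0.2278, 0.2187]
eef_rot: [2.933, 1.125, -0.005]
contact_force: [-0.1, 0.8, -6.7]
width: 0.495
gripper_force: 30.0
```

Request:
carry_out(rows=[{"translation":[0,0,0],"turn":-1,"claw":30},{"translation":[0,0,0],"turn":-1,"claw":30},{"translation":[0,0,0],"turn":-1,"claw":30},{"translation":[0,0,0],"turn":-1,"claw":30},{"translation":[0,0,0],"turn":-1,"claw":30},{"translation":[0,0,0],"turn":-1,"claw":30},{"translation":[0,0,0],"turn":-1,"claw":30},{"translation":[0,0,0],"turn":-1,"claw":30},{"translation":[0,0,0],"turn":0,"claw":30},{"translation":[0,0,0],"turn":0,"claw":30}])

```text
time: 19.3
position: [0.4521, 0.2275, 0.2193]
eef_rot: [-2.27, -2.17, 0.003]
contact_force: [-0.2, -0.1, -6.2]
width: 0.491
gripper_force: 30.0
```

Run:
```python
from h import *
togo(.452,.306,.12,88)
c=snap('wrist','w7.png')
n,l,st,ce=cv2.connectedComponentsWithStats(mask(c,'red'));i=1+st[1:,4].argmax();print(st[i],ce[i])
r=rect(c,l==i,.006);print(np.round(r,1)); togo(r[0]/1e3,r[1]/1e3,.12,r[4])
```

```text
pos [0.4521 0.2275 0.2193] head 87.42 tilt 0.13 | shift units [ 1.964 -0.087  2.481] turn units -0.1
[ 244   96   54   64 3297] [270.69062784 127.36821353]
[451.9 305.1  73.5  65.   88.5]
pos [0.4524 0.2275 0.2195] head 87.44 tilt 0.1 | shift units [ 1.939 -0.095  2.486] turn units -0.183
```

View pics/w7.png

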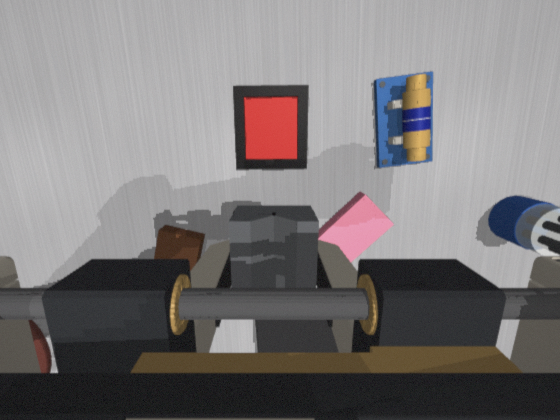

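The red nest is at (271,127), straight ahead of the held V-block at (274,245). The shaft is lying in the rack at (417,118).

Request:
carry_out(rows=[{"translation":[0.4,-0.02,0.1],"turn":-0.14,"claw":30},{"translation":[0.6,-0.03,0.3],"turn":0,"claw":30},{"translation":[0.6,-0.02,0.5],"turn":0,"claw":30},{"translation":[0.35,-0.02,0.6],"turn":0,"claw":30},{"translation":[0,0,0.6],"turn":0,"claw":30},{"translation":[0,0,0.6],"turn":0,"claw":30},{"translation":[0,0,0.6],"turn":0,"claw":30},{"translation":[0,0,0.5],"turn":0,"claw":30},{"translation":[0,0,0.3],"turn":0,"claw":30},{"translation":[0,0,0],"turn":0,"claw":30}])

```text
time: 20.35
position: [0.4508, 0.3063, 0.0543]
eef_rot: [-2.251, -2.189, 0.005]
contact_force: [-0.0, -0.2, -5.8]
width: 0.492
gripper_force: 30.0
```

Request:
carry_out(rows=[{"translation":[0,0,0],"turn":0,"claw":30},{"translation":[0,0,0],"turn":0,"claw":30}])

```text
time: 20.55
position: [0.453, 0.3063, 0.0573]
eef_rot: [2.253, 2.189, 0.004]
contact_force: [0.5, 0.6, -6.4]
width: 0.493
gripper_force: 30.0
```

Run:
```python
from h import *
togo(.4518,.3055,.0266,88.2)
```

```text
pos [0.453  0.3063 0.0573] head 88.34 tilt 0.15 | shift units [-0.022 -0.032  0.767] turn units 0.025
```

Request:
carry_out(rows=[{"translation":[-0.02,-0.03,0.2],"turn":0,"claw":30},{"translation":[0,0,0.2],"turn":0,"claw":30},{"translation":[0,0,0.15],"turn":0,"claw":30},{"translation":[0,0,0.05],"turn":0,"claw":30},{"translation":[0,0,0],"turn":0,"claw":30},{"translation":[0,0,0],"turn":0,"claw":30}])

```text
time: 21.15
position: [0.4511, 0.3048, 0.0323]
eef_rot: [2.253, 2.189, 0.0]
contact_force: [0.6, -0.2, -6.0]
width: 0.499
gripper_force: 30.0
```

Request:
carry_out(rows=[{"translation":[0,0,0.05],"turn":0,"claw":30},{"translation":[0,0,0],"turn":0,"claw":30}])

```text
time: 21.35
position: [0.4508, 0.3049, 0.0302]
eef_rot: [-2.253, -2.189, 0.0]
contact_force: [0.5, 0.5, -6.4]
width: 0.493
gripper_force: 30.0
```

Request:
carry_out(rows=[{"translation":[0,0,0.04],"turn":0,"claw":30},{"translation":[0,0,0],"turn":0,"claw":30},{"translation":[0,0,0.03],"turn":0,"claw":30},{"translation":[0,0,0],"turn":0,"claw":30}])

```text
time: 21.75
position: [0.4508, 0.3048, 0.0273]
eef_rot: [-2.253, -2.189, 0.0]
contact_force: [-0.6, -0.2, -6.7]
width: 0.492
gripper_force: 30.0
```

Request:
carry_out(rows=[{"translation":[0,0,0.02],"turn":0,"claw":30},{"translation":[0,0,0],"turn":0,"claw":30}])

```text
time: 21.95
position: [0.4509, 0.3049, 0.0267]
eef_rot: [2.253, 2.189, 0.0]
contact_force: [0.2, 0.8, -5.8]
width: 0.497
gripper_force: 30.0
```

Request:
carry_out(rows=[{"translation":[0,0,0.015],"turn":0,"claw":30},{"translation":[0,0,0],"turn":0,"claw":30}])

```text
time: 22.15
position: [0.4509, 0.3049, 0.0267]
eef_rot: [-2.253, -2.189, -0.001]
contact_force: [-1.0, -0.9, 1.1]
width: 0.491
gripper_force: 30.0
```

Contact is felt at the expected height (z = 26.7 mm), so I'll release, lift and go back to the stack.

Request:
carry_out(rows=[{"translation":[0,0,0],"turn":0,"claw":55},{"translation":[0,0,0],"turn":0,"claw":65},{"translation":[0,0,0],"turn":0,"claw":70},{"translation":[0,0,-0.1],"turn":0,"claw":70},{"translation":[0,0,-0.5],"turn":0,"claw":70},{"translation":[0,0,-0.9],"turn":0,"claw":80},{"translation":[0,0,-0.9],"turn":0,"claw":100},{"translation":[0,0,-0.9],"turn":0,"claw":100},{"translation":[0,0,-0.9],"turn":0,"claw":100},{"translation":[-0.3,0.1,-0.2],"turn":0,"claw":100}])

```text
time: 23.15
position: [0.4563, 0.2952, 0.2061]
eef_rot: [2.249, 2.193, 0.014]
contact_force: [0.1, -1.1, 0.1]
width: 0.994
gripper_force: 0.0
```

Request:
carry_out(rows=[{"translation":[-0.7,0.2,0],"turn":0,"claw":100},{"translation":[-0.9,0.3,0],"turn":0,"claw":100},{"translation":[-0.9,0.3,0],"turn":0,"claw":100},{"translation":[-0.9,0.3,0],"turn":0,"claw":100},{"translation":[-0.9,0.3,0],"turn":0,"claw":100},{"translation":[-0.9,0.3,0],"turn":0,"claw":100},{"translation":[-0.9,0.3,0],"turn":0,"claw":100},{"translation":[-0.9,0.3,0],"turn":0,"claw":100},{"translation":[-0.9,0.2,0],"turn":0,"claw":100},{"translation":[-0.9,0.2,0],"turn":0,"claw":100}])

```text
time: 24.15
position: [0.5517, -0.0644, 0.2013]
eef_rot: [-2.254, -2.187, 0.002]
contact_force: [0.3, 0.4, 0.2]
width: 1.001
gripper_force: 0.0
```

Request:
carry_out(rows=[{"translation":[0,0,0],"turn":1,"claw":100},{"translation":[0,0,0],"turn":1,"claw":100},{"translation":[0,0,0],"turn":1,"claw":100},{"translation":[0,0,0],"turn":1,"claw":100},{"translation":[0,0,0],"turn":1,"claw":100},{"translation":[0,0,0],"turn":1,"claw":100},{"translation":[0,0,0],"turn":1,"claw":100},{"translation":[0,0,0],"turn":1,"claw":100},{"translation":[0,0,0],"turn":1,"claw":100},{"translation":[0,0,0],"turn":1,"claw":100}])

```text
time: 25.15
position: [0.5514, -0.0628, 0.2013]
eef_rot: [-3.029, -0.833, 0.003]
contact_force: [-0.0, -0.8, -0.5]
width: 1.001
gripper_force: 0.0
```

Request:
carry_out(rows=[{"translation":[0,0,0],"turn":1,"claw":100},{"translation":[0,0,0],"turn":1,"claw":100},{"translation":[0,0,0],"turn":0.2,"claw":100},{"translation":[0,0,0],"turn":0,"claw":100},{"translation":[0,0,0],"turn":0,"claw":100}])

```text
time: 25.65
position: [0.552, -0.0625, 0.2018]
eef_rot: [-3.101, -0.505, 0.001]
contact_force: [-0.1, 0.8, 0.2]
width: 1.001
gripper_force: 0.0
```

Run:
```python
from h import *
togo(.552,-.0615,.19,17)
c=snap('wrist','w8.png');s=snap('scene','s2.png')
x=cv2.resize(c['pixels'][110:290,180:380,::-1],(500,450),interpolation=cv2.INTER_CUBIC)
a=cv2.resize(s['pixels'][170:245,210:310,::-1],(300,225));b=cv2.resize(s['pixels'][165:240,320:420,::-1],(300,225))
cv2.imwrite('pics/w8c.png',np.hstack([x,np.vstack([a,b])]))
```

```text
pos [ 0.552  -0.0625  0.2018] head 18.5 tilt 0.03 | shift units [ 0.009 -0.022  0.295] turn units 0.261
```

View pics/w8c.png

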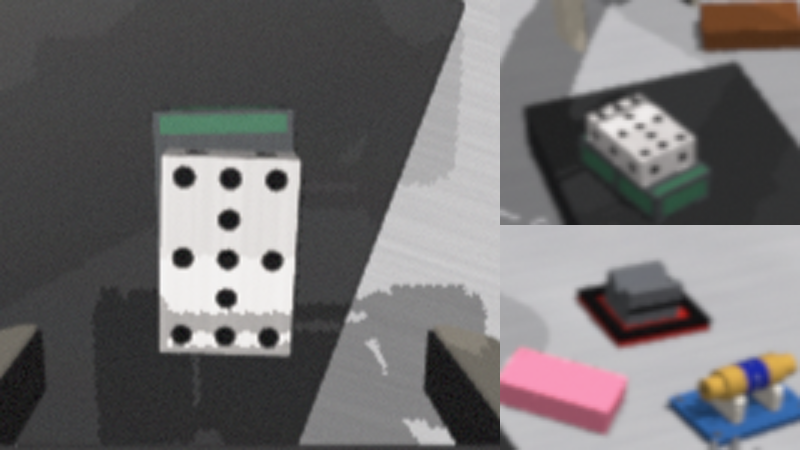

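The wrist crop shows the 1-2-3 block's top with corners at (163,154), (300,159), (291,356) and (159,352). The insets show the V-block upright in the red nest and the shaft in the rack.

Run:
```python
from h import *
c=load('w8');s=load('s2')
f=lambda u,v:(180+u/2.5,110+v/2.5)
P=[f(*p) for p in((163,154),(300,159),(291,356),(159,352))]
print('z',tri(c,P[0],s,(275.7,213.3)).round(4),tri(c,P[1],s,(258.3,222.7)).round(4))
def ctr(P,z,n):
    Q=np.array([onplane(c,*p,z) for p in P])[:,:2]*1000
    L=Q[0]+Q[1]-Q[2]-Q[3]; h=np.degrees(np.arctan2(L[1],L[0]))
    print(n,Q.mean(0).round(1),'head',h.round(2),'size',np.linalg.norm(L)/2,np.linalg.norm(Q[0]-Q[1]),np.linalg.norm(Q[2]-Q[3])); return Q.mean(0)/1e3,h
m,h=ctr(P,.10,'blk')
g=cv2.cvtColor(c['pixels'],cv2.COLOR_RGB2HSV);w=cv2.inRange(g,(0,0,120),(179,40,255));w[:165]=0;w[256:]=0;w[:,:240]=0;w[:,303:]=0
w=cv2.morphologyEx(w,cv2.MORPH_CLOSE,np.ones((9,9)));n,l,st,ce=cv2.connectedComponentsWithStats(w);i=1+st[1:,4].argmax();print(st[i],np.round(rect(c,l==i,.10),1))
togo(*m,.095,h)
A,B=[onplane(c,*f(*p),.075)[:2]*1000 for p in((153,112),(293,112))];print('riser edge',A,B,np.degrees(np.arctan2(*(B-A)[::-1]))+90)
```

```text
z [ 0.5834 -0.0253  0.1083] [ 0.5964 -0.0713  0.1036]
blk [552.2 -61.1] head 16.53 size 75.18914407996785 48.7088478731355 50.34266114748949
[ 243  170   57   82 4376] [553.3 -59.9  76.9  50.4  16.7]
pos [ 0.5522 -0.0624  0.202 ] head 18.48 tilt 0.01 | shift units [ 0.012 -0.03   2.676] turn units 0.34
riser edge [592.02015324 -17.32758287] [609.02299729 -68.27101609] 18.45691094108119
```

Request:
carry_out(rows=[{"translation":[0.02,-0.03,0.2],"turn":0.33,"claw":100},{"translation":[0,0,0.5],"turn":0,"claw":100},{"translation":[0,0,0.5],"turn":0,"claw":100},{"translation":[0,0,0.5],"turn":0,"claw":100},{"translation":[0,0,0.5],"turn":0,"claw":100},{"translation":[0,0,0.3],"turn":0,"claw":100},{"translation":[0,0,0.17],"turn":0,"claw":90},{"translation":[0,0,0],"turn":0,"claw":75},{"translation":[0,0,0],"turn":0,"claw":65},{"translation":[0,0,0],"turn":0,"claw":60}])

```text
time: 26.75
position: [0.5532, -0.0611, 0.0961]
eef_rot: [3.108, 0.452, 0.003]
contact_force: [-0.3, 0.5, -0.2]
width: 0.703
gripper_force: 0.0
```

Request:
carry_out(rows=[{"translation":[0,0,0],"turn":0,"claw":56},{"translation":[0,0,0],"turn":0,"claw":50},{"translation":[0,0,0],"turn":0,"claw":40},{"translation":[0,0,0],"turn":0,"claw":35},{"translation":[0,0,0],"turn":0,"claw":35},{"translation":[0,0,0],"turn":0,"claw":35}])

```text
time: 27.35
position: [0.5526, -0.0597, 0.0957]
eef_rot: [-3.106, -0.452, -0.0]
contact_force: [-0.4, 4.4, 5.9]
width: 0.534
gripper_force: 30.0
```

Run:
```python
from h import *
togo(.5525,-.0608,.095,16.6)
c=load('w1');s=load('scene0');d=load('side0')
# yellow in w1 and side with wider hue
for k in((18,36),(20,34)):
    HS['yellow']=((k[0],90,60),(k[1],255,255)); B=blob(c,'yellow',(102,157),25); print(B[2],np.round(rect(c,B[0],.006),1))
```

```text
pos [ 0.5526 -0.0597  0.0957] head 16.57 tilt 0.14 | shift units [-0.011  0.025  0.018] turn units -0.004
2742 [ 610.8 -319.6   94.    69.5   80.9]
2742 [ 610.8 -319.6   94.    69.5   80.9]
```

Request:
carry_out(rows=[{"translation":[0,0,-0.1],"turn":0,"claw":35},{"translation":[0,0,-0.3],"turn":0,"claw":35},{"translation":[0,0,-0.6],"turn":0,"claw":35},{"translation":[0,0,-0.7],"turn":0,"claw":35},{"translation":[0,0,-0.7],"turn":0,"claw":35},{"translation":[0,0,-0.6],"turn":0,"claw":35},{"translation":[0,0.3,-0.1],"turn":0,"claw":35},{"translation":[-0.1,0.6,0],"turn":0,"claw":35},{"translation":[-0.1,0.8,0],"turn":0,"claw":35},{"translation":[-0.2,0.9,0],"turn":0,"claw":35}])

```text
time: 28.35
position: [0.5668, -0.1654, 0.2177]
eef_rot: [-3.108, -0.455, 0.003]
contact_force: [1.2, -0.3, -6.0]
width: 0.536
gripper_force: 30.0
```

Request:
carry_out(rows=[{"translation":[-0.2,0.9,0],"turn":0,"claw":35},{"translation":[-0.2,0.9,0],"turn":0,"claw":35},{"translation":[-0.1,0.9,0],"turn":0,"claw":35},{"translation":[-0.1,0.9,0],"turn":0,"claw":35},{"translation":[-0.1,0.9,0],"turn":0,"claw":35},{"translation":[-0.1,0.8,0],"turn":0,"claw":35},{"translation":[-0.1,0.4,0],"turn":0,"claw":35},{"translation":[0,0,0],"turn":-1,"claw":35},{"translation":[0,0,0],"turn":-1,"claw":35},{"translation":[0,0,0],"turn":-1,"claw":35}])

```text
time: 29.35
position: [0.5957, -0.395, 0.2166]
eef_rot: [-3.003, -0.914, 0.005]
contact_force: [-0.2, 0.6, -6.0]
width: 0.536
gripper_force: 30.0
```

Request:
carry_out(rows=[{"translation":[0,0,0],"turn":-1,"claw":35},{"translation":[0,0,0],"turn":-1,"claw":35},{"translation":[0,0,0],"turn":-1,"claw":35},{"translation":[0,0,0],"turn":-1,"claw":35},{"translation":[0,0,0],"turn":-1,"claw":35},{"translation":[0,0,0],"turn":-1,"claw":35},{"translation":[0,0,0],"turn":-1,"claw":35},{"translation":[0,0,0],"turn":-1,"claw":35},{"translation":[0,0,0],"turn":-0.2,"claw":35},{"translation":[0,0,0],"turn":0,"claw":35}])

```text
time: 30.35
position: [0.5962, -0.3946, 0.2177]
eef_rot: [-2.395, -2.029, 0.002]
contact_force: [-0.1, 0.2, -7.0]
width: 0.533
gripper_force: 30.0
```

Run:
```python
from h import *
togo(.610,-.318,.06,80.9)
c=snap('wrist','w9.png')
for k,hh in(('yellow',(18,36)),('green',(45,80))):
    HS[k]=((hh[0],90,60),(hh[1],255,255))
    n,l,st,ce=cv2.connectedComponentsWithStats(mask(c,k));i=1+st[1:,4].argmax();print(k,st[i],ce[i])
    r=rect(c,l==i,.006);print(np.round(r,1))
    if k=='yellow': togo(r[0]/1e3,r[1]/1e3,.06,r[4])
```

```text
pos [ 0.5962 -0.3946  0.2177] head 80.54 tilt 0.15 | shift units [1.944 0.037 3.942] turn units -0.062
yellow [ 141  346  391   27 7419] [345.07157299 361.38697938]
[ 647.3 -662.6  594.3   46.5   -9.4]
pos [ 0.5965 -0.3944  0.218 ] head 80.56 tilt 0.12 | shift units [-6.406  2.361  3.943] turn units 15.693
green [  92   77   83  108 5980] [133.82140468 130.24314381]
[ 440.  -294.9  119.6   72.6   88.9]
```

View pics/w9.png

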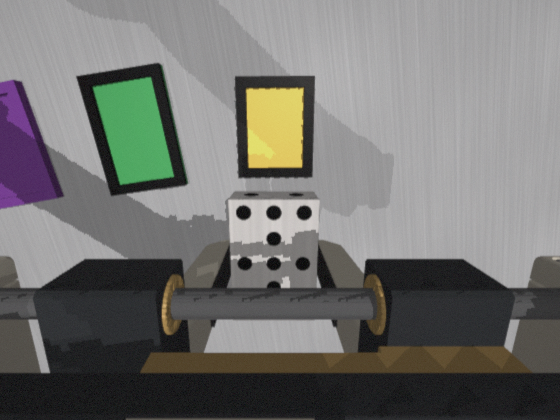

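The yellow nest is at (275,128), dead ahead of the held block at (274,240). Green is at (134,130) and the purple look-alike is at the far left.

Run:
```python
from h import *
c=load('w9');HS['yellow']=((18,90,60),(36,255,255))
B=blob(c,'yellow',(275,128),20);print(B[1:]);r=rect(c,B[0],.006);print(np.round(r,1));togo(r[0]/1e3,r[1]/1e3,.05,r[4])
s=load('scene0');d=load('side0')
print(tri(c,B[1],s,blob(s,'yellow',(152,287),25)[1]),tri(c,B[1],d,blob(d,'yellow',(381,285),25)[1]))
```

```text
(array([274.61479429, 127.0775954 ]), np.int32(4691))
[ 610.3 -318.4   95.1   69.9   80.8]
pos [ 0.5965 -0.3944  0.218 ] head 80.56 tilt 0.12 | shift units [1.931 0.039 4.2  ] turn units -0.04
[ 0.61057107 -0.31690319  0.00863844] [ 0.61067215 -0.31654004  0.00737026]
```

Request:
carry_out(rows=[{"translation":[0.4,0.01,0.1],"turn":-0.04,"claw":35},{"translation":[0.6,0.01,0.3],"turn":0,"claw":35},{"translation":[0.6,0.02,0.5],"turn":0,"claw":35},{"translation":[0.34,0,0.6],"turn":0,"claw":35},{"translation":[0,0,0.6],"turn":0,"claw":35},{"translation":[0,0,0.6],"turn":0,"claw":35},{"translation":[0,0,0.6],"turn":0,"claw":35},{"translation":[0,0,0.4],"turn":0,"claw":35},{"translation":[0,0,0.3],"turn":0,"claw":35},{"translation":[0,0,0],"turn":0,"claw":35}])

```text
time: 31.4
position: [0.6105, -0.3161, 0.0574]
eef_rot: [-2.387, -2.037, 0.001]
contact_force: [0.2, -0.4, -6.5]
width: 0.537
gripper_force: 30.0
```

Request:
carry_out(rows=[{"translation":[0,0,0],"turn":0,"claw":35},{"translation":[0,0,0],"turn":0,"claw":35}])

```text
time: 31.6
position: [0.6122, -0.3184, 0.0609]
eef_rot: [2.388, 2.037, 0.001]
contact_force: [0.2, -0.3, -5.5]
width: 0.535
gripper_force: 30.0
```

Run:
```python
from h import *
togo(.6103,-.3178,.0267,80.8)
```

```text
pos [ 0.6122 -0.3184  0.0609] head 80.94 tilt 0.18 | shift units [ 0.008 -0.051  0.854] turn units 0.025
```

Request:
carry_out(rows=[{"translation":[0,-0.05,0.2],"turn":0,"claw":35},{"translation":[0,0,0.2],"turn":0,"claw":35},{"translation":[0,0,0.2],"turn":0,"claw":35},{"translation":[0,0,0.1],"turn":0,"claw":35},{"translation":[0,0,0.03],"turn":0,"claw":35},{"translation":[0,0,0],"turn":0,"claw":35},{"translation":[0,0,0],"turn":0,"claw":35}])

```text
time: 32.3
position: [0.6095, -0.3175, 0.0303]
eef_rot: [2.389, 2.039, 0.0]
contact_force: [0.6, 0.1, -6.3]
width: 0.533
gripper_force: 30.0
```

Request:
carry_out(rows=[{"translation":[0,0,0.04],"turn":0,"claw":35},{"translation":[0,0,0],"turn":0,"claw":35}])

```text
time: 32.5
position: [0.6092, -0.3172, 0.0285]
eef_rot: [2.39, 2.039, 0.0]
contact_force: [-0.1, -0.7, -5.7]
width: 0.535
gripper_force: 30.0
```

Request:
carry_out(rows=[{"translation":[0,0,0.02],"turn":0,"claw":35},{"translation":[0,0,0],"turn":0,"claw":35}])

```text
time: 32.7
position: [0.6092, -0.3172, 0.0276]
eef_rot: [-2.39, -2.039, 0.0]
contact_force: [0.4, 1.0, -5.9]
width: 0.535
gripper_force: 30.0
```

Request:
carry_out(rows=[{"translation":[0,0,0.02],"turn":0,"claw":35},{"translation":[0,0,0],"turn":0,"claw":35}])

```text
time: 32.9
position: [0.6093, -0.3173, 0.0269]
eef_rot: [2.39, 2.039, -0.0]
contact_force: [-0.1, 0.3, -6.0]
width: 0.536
gripper_force: 30.0
```

Request:
carry_out(rows=[{"translation":[0,0,0.015],"turn":0,"claw":35},{"translation":[0,0,0],"turn":0,"claw":35}])

```text
time: 33.1
position: [0.6093, -0.3173, 0.0269]
eef_rot: [2.39, 2.039, 0.0]
contact_force: [-1.3, 1.2, -1.5]
width: 0.532
gripper_force: 30.0
```

The yellow floor has taken the weight, so I'll release, lift and go back to the riser.

Request:
carry_out(rows=[{"translation":[0,0,0],"turn":0,"claw":60},{"translation":[0,0,0],"turn":0,"claw":70},{"translation":[0,0,0],"turn":0,"claw":75},{"translation":[0,0,-0.1],"turn":0,"claw":75},{"translation":[0,0,-0.5],"turn":0,"claw":75},{"translation":[0,0,-0.9],"turn":0,"claw":85},{"translation":[0,0,-0.9],"turn":0,"claw":100},{"translation":[0,0,-0.9],"turn":0,"claw":100},{"translation":[0,0,-0.9],"turn":0,"claw":100},{"translation":[0.3,-0.1,-0.2],"turn":0,"claw":100}])

```text
time: 34.1
position: [0.6083, -0.3089, 0.2082]
eef_rot: [2.384, 2.028, 0.002]
contact_force: [0.1, 0.2, -0.4]
width: 0.995
gripper_force: 0.0
```

Request:
carry_out(rows=[{"translation":[0.6,-0.2,0],"turn":0,"claw":100},{"translation":[0.9,-0.4,0],"turn":0,"claw":100},{"translation":[0.9,-0.4,0],"turn":0,"claw":100},{"translation":[0.9,-0.4,0],"turn":0,"claw":100},{"translation":[0.9,-0.4,0],"turn":0,"claw":100},{"translation":[0.9,-0.3,0],"turn":0,"claw":100},{"translation":[0.7,-0.2,0],"turn":0,"claw":100},{"translation":[0,0,0],"turn":1,"claw":100},{"translation":[0,0,0],"turn":1,"claw":100},{"translation":[0,0,0],"turn":1,"claw":100}])

```text
time: 35.1
position: [0.5521, -0.0599, 0.2018]
eef_rot: [-2.669, -1.655, 0.001]
contact_force: [-0.4, -0.7, -0.8]
width: 1.001
gripper_force: 0.0
```

Request:
carry_out(rows=[{"translation":[0,0,0],"turn":1,"claw":100},{"translation":[0,0,0],"turn":1,"claw":100},{"translation":[0,0,0],"turn":1,"claw":100},{"translation":[0,0,0],"turn":1,"claw":100},{"translation":[0,0,0],"turn":1,"claw":100},{"translation":[0,0,0],"turn":1,"claw":100},{"translation":[0,0,0],"turn":1,"claw":100},{"translation":[0,0,0],"turn":0.9,"claw":100},{"translation":[0,0,0],"turn":0,"claw":100},{"translation":[0,0,0],"turn":0,"claw":100}])

```text
time: 36.1
position: [0.5524, -0.0606, 0.2018]
eef_rot: [-3.1, -0.508, 0.001]
contact_force: [-0.2, 0.6, -0.4]
width: 1.0
gripper_force: 0.0
```

Run:
```python
from h import *
togo(.553,-.059,.07,18.5)
c=snap('wrist','w10.png');s=snap('scene','s3.png');d=snap('side','d3.png')
HS['g2']=((55,50,40),(90,255,200))
def stripes(c,m):
    n,l,st,ce=cv2.connectedComponentsWithStats(m)
    for i in range(1,n):
        if st[i,4]>40: print(st[i],ce[i].round(1), np.round(rect(c,l==i,.075),1))
m=mask(c,'g2');m[:120]=0;m[300:]=0;m[:,:200]=0;m[:,350:]=0;stripes(c,m)
print('yellow nest block check')
HS['yellow']=((18,90,60),(36,255,255))
g=cv2.cvtColor(s['pixels'],cv2.COLOR_RGB2HSV);w=cv2.inRange(g,(0,0,170),(179,40,255));print(cv2.connectedComponentsWithStats(w[255:310,125:180])[2][1:6])
```

```text
pos [ 0.5524 -0.0606  0.2018] head 18.63 tilt 0.05 | shift units [ 0.029 -0.031  3.296] turn units 0.023
[246 156  51   9 390] [270.4 160.3] [596.5 -44.   48.4   7.5 -70. ]
[249 244  47   7 321] [271.7 246.9] [512.3 -73.3  48.    6.7 -71.4]
yellow nest block check
[[   0    0   55   35 1334]
 [   0   46   55    9  281]]
```

Request:
carry_out(rows=[{"translation":[0.06,-0.03,0.3],"turn":-0.08,"claw":100},{"translation":[0,0,0.6],"turn":0,"claw":100},{"translation":[0,0,0.6],"turn":0,"claw":100},{"translation":[0,0,0.6],"turn":0,"claw":100},{"translation":[0,0,0.6],"turn":0,"claw":100},{"translation":[0,0,0.4],"turn":0,"claw":100},{"translation":[0,0,0.2],"turn":0,"claw":95},{"translation":[0,0,0],"turn":0,"claw":80},{"translation":[0,0,0],"turn":0,"claw":70},{"translation":[0,0,0],"turn":0,"claw":65}])

```text
time: 37.25
position: [0.5555, -0.0596, 0.0713]
eef_rot: [3.098, 0.517, 0.003]
contact_force: [-0.1, 0.6, -0.3]
width: 0.742
gripper_force: 0.0
```

Request:
carry_out(rows=[{"translation":[0,0,0],"turn":0,"claw":60},{"translation":[0,0,0],"turn":0,"claw":55},{"translation":[0,0,0],"turn":0,"claw":45},{"translation":[0,0,0],"turn":0,"claw":40},{"translation":[0,0,0],"turn":0,"claw":40},{"translation":[0,0,0],"turn":0,"claw":40}])

```text
time: 37.85
position: [0.5547, -0.0577, 0.0709]
eef_rot: [-3.095, -0.518, -0.0]
contact_force: [-1.5, 3.1, 6.0]
width: 0.586
gripper_force: 30.0
```

Run:
```python
from h import *
togo(.5542,-.0587,.07,19.1);print(readout.get_state()['joint_pos'].round(2))
```

```text
pos [ 0.5547 -0.0577  0.0709] head 19.01 tilt 0.18 | shift units [-0.019  0.02   0.021] turn units -0.015
[-0.39  0.81  0.77  1.87 -0.78  0.8  -0.43]
```

Request:
carry_out(rows=[{"translation":[0,0,-0.1],"turn":0,"claw":40},{"translation":[0,0,-0.3],"turn":0,"claw":40},{"translation":[0,0,-0.6],"turn":0,"claw":40},{"translation":[0,0,-0.7],"turn":0,"claw":40},{"translation":[0,0,-0.7],"turn":0,"claw":40},{"translation":[0,0,-0.4],"turn":0,"claw":40},{"translation":[-0.2,0.2,0],"turn":0,"claw":40},{"translation":[-0.4,0.4,0],"turn":0,"claw":40},{"translation":[-0.6,0.6,0],"turn":0,"claw":40},{"translation":[-0.6,0.6,0],"turn":0,"claw":40}])

```text
time: 38.85
position: [0.5076, -0.1518, 0.1806]
eef_rot: [-3.098, -0.518, 0.006]
contact_force: [1.0, -0.1, -8.0]
width: 0.589
gripper_force: 30.0
```

Request:
carry_out(rows=[{"translation":[-0.6,0.6,0],"turn":0,"claw":40},{"translation":[-0.6,0.6,0],"turn":0,"claw":40},{"translation":[-0.6,0.6,0],"turn":0,"claw":40},{"translation":[-0.6,0.6,0],"turn":0,"claw":40},{"translation":[-0.44,0.48,0],"turn":-0.2,"claw":40},{"translation":[0,0,0],"turn":-1,"claw":40},{"translation":[0,0,0],"turn":-1,"claw":40},{"translation":[0,0,0],"turn":-1,"claw":40},{"translation":[0,0,0],"turn":-1,"claw":40},{"translation":[0,0,0],"turn":-1,"claw":40}])

```text
time: 39.85
position: [0.4375, -0.2967, 0.1807]
eef_rot: [-2.858, -1.298, 0.005]
contact_force: [-0.0, -1.2, -8.0]
width: 0.586
gripper_force: 30.0
```

Request:
carry_out(rows=[{"translation":[0,0,0],"turn":-1,"claw":40},{"translation":[0,0,0],"turn":-1,"claw":40},{"translation":[0,0,0],"turn":-1,"claw":40},{"translation":[0,0,0],"turn":-1,"claw":40},{"translation":[0,0,0],"turn":-1,"claw":40},{"translation":[0,0,0],"turn":-1,"claw":40},{"translation":[0,0,0],"turn":-1,"claw":40},{"translation":[0,0,0],"turn":0,"claw":40},{"translation":[0,0,0],"turn":0,"claw":40}])

```text
time: 40.75
position: [0.4383, -0.2968, 0.1812]
eef_rot: [-2.246, -2.193, 0.002]
contact_force: [0.1, 0.5, -8.6]
width: 0.585
gripper_force: 30.0
```

Run:
```python
from h import *
togo(.440,-.295,.05,89);print(readout.get_state()['joint_pos'].round(2))
```

```text
pos [ 0.4383 -0.2968  0.1812] head 88.64 tilt 0.15 | shift units [0.045 0.049 3.281] turn units -0.062
[ 0.21  0.53  0.53  1.84 -0.34  0.87  0.87]
```

Request:
carry_out(rows=[{"translation":[0.045,0.03,0.2],"turn":-0.06,"claw":40},{"translation":[0,0,0.5],"turn":0,"claw":40},{"translation":[0,0,0.6],"turn":0,"claw":40},{"translation":[0,0,0.6],"turn":0,"claw":40},{"translation":[0,0,0.6],"turn":0,"claw":40},{"translation":[0,0,0.4],"turn":0,"claw":40},{"translation":[0,0,0.2],"turn":0,"claw":40},{"translation":[0,0,0],"turn":0,"claw":40},{"translation":[0,0,0],"turn":0,"claw":40},{"translation":[0,0,0],"turn":0,"claw":40}])

```text
time: 41.75
position: [0.4419, -0.2955, 0.0592]
eef_rot: [2.235, 2.204, 0.0]
contact_force: [0.1, -0.7, -8.4]
width: 0.59
gripper_force: 30.0
```

Run:
```python
from h import *
togo(.440,-.295,.0272,89)
```

```text
pos [ 0.4419 -0.2955  0.0592] head 89.2 tilt 0.14 | shift units [ 0.012 -0.05   0.8  ] turn units 0.034
```

Request:
carry_out(rows=[{"translation":[0.01,-0.04,0.2],"turn":0.03,"claw":40},{"translation":[0,0,0.2],"turn":0,"claw":40},{"translation":[0,0,0.15],"turn":0,"claw":40},{"translation":[0,0,0.1],"turn":0,"claw":40},{"translation":[0,0,0.03],"turn":0,"claw":40},{"translation":[0,0,0],"turn":0,"claw":40},{"translation":[0,0,0],"turn":0,"claw":40}])

```text
time: 42.45
position: [0.4398, -0.2946, 0.0312]
eef_rot: [2.24, 2.202, -0.0]
contact_force: [0.1, 0.6, -7.8]
width: 0.59
gripper_force: 30.0
```

Request:
carry_out(rows=[{"translation":[0,0,0.04],"turn":0,"claw":40},{"translation":[0,0,0],"turn":0,"claw":40}])

```text
time: 42.65
position: [0.4396, -0.2944, 0.0295]
eef_rot: [2.24, 2.203, -0.0]
contact_force: [0.4, -0.7, -8.2]
width: 0.588
gripper_force: 30.0
```

Request:
carry_out(rows=[{"translation":[0,0,0.03],"turn":0,"claw":40},{"translation":[0,0,0],"turn":0,"claw":40}])

```text
time: 42.85
position: [0.4396, -0.2943, 0.0282]
eef_rot: [-2.24, -2.202, 0.0]
contact_force: [-0.7, 1.0, -8.1]
width: 0.589
gripper_force: 30.0
```

Request:
carry_out(rows=[{"translation":[0,0,0.02],"turn":0,"claw":40},{"translation":[0,0,0],"turn":0,"claw":40}])

```text
time: 43.05
position: [0.4396, -0.2944, 0.0274]
eef_rot: [-2.24, -2.202, 0.0]
contact_force: [-0.0, 1.3, -8.7]
width: 0.588
gripper_force: 30.0
```

Request:
carry_out(rows=[{"translation":[0,0,0.015],"turn":0,"claw":40},{"translation":[0,0,0],"turn":0,"claw":40}])

```text
time: 43.25
position: [0.4397, -0.2944, 0.027]
eef_rot: [2.24, 2.202, 0.0]
contact_force: [0.1, 0.7, -6.5]
width: 0.585
gripper_force: 30.0
```

Request:
carry_out(rows=[{"translation":[0,0,0.015],"turn":0,"claw":40},{"translation":[0,0,0],"turn":0,"claw":40}])

```text
time: 43.45
position: [0.4397, -0.2945, 0.0269]
eef_rot: [2.24, 2.202, 0.001]
contact_force: [-0.7, 1.6, -0.5]
width: 0.586
gripper_force: 30.0
```

Request:
carry_out(rows=[{"translation":[0,0,0],"turn":0,"claw":65},{"translation":[0,0,0],"turn":0,"claw":75},{"translation":[0,0,0],"turn":0,"claw":80},{"translation":[0,0,-0.1],"turn":0,"claw":80},{"translation":[0,0,-0.4],"turn":0,"claw":80},{"translation":[0,0,-0.9],"turn":0,"claw":80},{"translation":[0,0,-0.9],"turn":0,"claw":80},{"translation":[0,0,-0.9],"turn":0,"claw":80},{"translation":[0,0,-0.9],"turn":0,"claw":80},{"translation":[0,0,-0.4],"turn":0,"claw":80}])

```text
time: 44.45
position: [0.4407, -0.2957, 0.21]
eef_rot: [2.236, 2.198, 0.002]
contact_force: [0.2, -0.0, 0.7]
width: 0.797
gripper_force: 0.0
```

Request:
carry_out(rows=[{"translation":[-0.3,0,-0.2],"turn":0,"claw":80},{"translation":[-0.6,0,0],"turn":0,"claw":80},{"translation":[-0.7,0,0],"turn":0,"claw":80},{"translation":[-0.6,0,0],"turn":0,"claw":80},{"translation":[0,0,0],"turn":0,"claw":80},{"translation":[0,0,0],"turn":0,"claw":80}])

```text
time: 45.05
position: [0.4374, -0.3826, 0.2133]
eef_rot: [-2.241, -2.199, 0.0]
contact_force: [-0.3, 0.0, 0.9]
width: 0.801
gripper_force: 0.0
```

Run:
```python
from h import *
c=snap('wrist','w11.png');s=snap('scene','s4.png')
a=cv2.resize(c['pixels'][0:260,:,::-1],(646,300));b=cv2.resize(s['pixels'][155:350,100:440,::-1],(523,300))
a=cv2.copyMakeBorder(a,0,0,0,154,0);b=cv2.copyMakeBorder(b,0,0,0,277,0)
cv2.imwrite('pics/fin.png',np.vstack([a,b]))
```

```text
(no output)
```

View pics/fin.png

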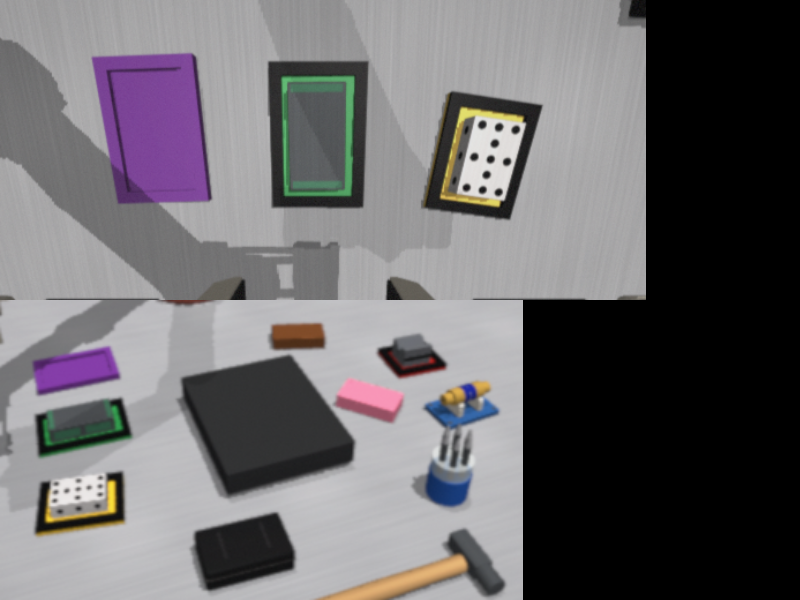

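The picture shows all four pieces lying flat in their places: riser (318,135) in green, block (487,158) in yellow, V-block (411,350) in red and shaft (466,393) in the rack. The cup and case have not moved.

```bash
python3 -c "
from station import workorder
print(workorder.hand_in())"
```

```text
the job is handed in; nothing more can be done
None
```

The shaft is in the rack cradles and the V-block, 1-2-3 block and riser lie flat in the red, yellow and green recesses, put away in that order with the cup and case untouched; the job was handed in at about 45 s, and the hand-in returned no verdict.

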